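# Check a model car's front suspension

### The job

The model car without its bodyshell is standing on the white board: check its front suspension. With your fingertips press gently straight down on the top of the blue front shock tower (the one by the black bumper, not the one by the wing) until the front end has sunk about a centimetre, keep it down for a full second, then let go so that it springs back up, and withdraw. Touch no other part of the car, do not lift, tip or shove it, do not press the rear down, and leave everything else where it lies.

Things in the scene. Friction and masses are not known exactly. Their poses are not given: they have to be found in the camera images.
- car: model racing car without bodyshell, 375 x 158 mm, 1.2 kg, standing loose on the board. Origin on the board's top midway between the wheels; x to the nose (black foam bumper), y to its left, z up. At the tail a white wing, top 118 mm above the board. Axles at x = +112.5 mm (front) and -112.5 mm (rear)
- front_tower: front shock tower: a blue level brace across the car over the front axle, by the black bumper, with two yellow-sprung shocks. Origin at the centre of its flat top, 90 mm above the board at rest; axes as the car's. Brace 20 mm along the car, 70 mm across, 8 mm thick; it sinks with the front end. Free space above and around it above the wheels' tops
- rear_tower: the rear shock tower, a blue brace of the same size and height right over the rear axle, with the white wing behind it. Origin at the centre of the brace's top. Not to be touched
- deck: all that is fitted low on the car's floor plate: battery, motor and electronics in the middle, gearboxes under the towers, black foam bumper at the nose; up to 65 mm above the board. Origin at the middle of the car, 30 mm above the board. Not to be touched
- wheels: the car's four wheels (black tyres, white rims), 68 mm in diameter; inner faces 53 mm, outer faces 79 mm from the car's middle line. Origin same as the car's. Not to be touched
- front_susp (a joint): front suspension travel, rad: 0 at rest (up), grows as the front is pressed down; 0.075 at the stop. At the front axle 0.0044 rad = 1 mm of sinking (10 mm = 0.044 rad, stop at 17 mm). Sprung and damped: yields from about 1 N on the front brace, 5 to 6 N at 10 mm, 8 to 9 N at the stop; rises by itself
- rear_susp (a joint): rear suspension travel, the same for the rear end; it stays near 0 when only the front brace is pressed
- board: white set-up board, fixed, 380 x 500 mm; its level top stands 8 to 30 mm above the table, differing from run to run. Origin 30 mm below the centre of its top
- spare_left: spare wheel lying flat on the white board: black tyre 68 mm across, 26 mm high, white rim; loose. Origin at the centre of its underside
- spare_right: another spare wheel like it, lying flat on the opposite corner of the white board; loose. Origin at the centre of its underside
- battery: blue battery pack with a pale label, 138 x 47 x 25 mm, loose on the table. Origin at the centre of its underside, long side along its x
- driver: screwdriver with a red handle, 190 mm long, lying on the table along its x (handle to -x), loose
- glue: small white glue bottle with a blue label, 36 mm across, 85 mm high, standing, loose. Origin at the centre of its underside
- cleaner: black spray can with a yellow label, 66 mm across, 170 mm high, standing, loose. Origin at the centre of its underside
- oil: steel jar with a green label, 60 mm across, 70 mm high, standing, loose. Origin at the centre of its underside

How it is judged:
On the way:
1. the front end is held down between 6 and 16 mm by the fingers on the front shock tower, rear up, for 0.7 s (value of joint front_susp between 0.0265 and 0.071 rad and value of joint rear_susp below 0.018 rad and contact force between the fingers and front_tower above 1 N), for 0.7 s.
At the end, for the whole second after the job is handed in: Both ends of the car have risen again to within 2 mm of full height; the car stands upright at rest within 15 mm of where it stood, and every bystander is within 20 mm of where it was (value of joint each of front_susp, rear_susp below 0.009 rad and distance of car from where it was at the start of the episode below 0.015 m and angle between car's own z axis and vertical below 0.05 rad and linear speed of car below 0.01 m/s and distance of each of spare_left, spare_right, battery, driver, glue, cleaner, oil from where it was at the start of the episode below 0.02 m); the robot touches nothing.
It fails at once if the front shock tower is pushed or squeezed with more than 25 N, or the front end driven onto its stop (contact force between the fingers and front_tower above 25 N or value of joint front_susp above 0.0735 rad).
It fails at once if the rear end is pressed down more than 4 mm (value of joint rear_susp above 0.018 rad).
It fails at once if another part of the car (rear tower or wing, battery, motor, electronics, gearboxes, bumper, wheels) is touched (contact force between any of the fingers, the arm and rear_tower above 0.5 N or contact force between any of the fingers, the arm and deck above 0.5 N or contact force between any of the fingers, the arm and wheels above 0.5 N).
It fails at once if the car is shoved or lifted more than 15 mm, or tipped (distance of car from where it was at the start of the episode above 0.015 m or angle between car's own z axis and vertical above 0.1 rad).
It fails at once if a bystander is moved more than 20 mm (distance of any of spare_left, spare_right, battery, driver, glue, cleaner, oil from where it was at the start of the episode above 0.02 m).
It also fails if it takes over 38 s, if anything falls off the work surface, if the arm or the gripper's body presses on something with over 40 N, if the wrist force passes 120 N, or if a joint passes its speed limit or range.

### The arm

A 7-joint arm with a two-finger parallel gripper is mounted at the origin on the work surface. World frame = base frame: x ahead of the robot, y to its left, z up, the work surface at z = 0. Lengths are in m, angles in rad, forces in N, time in s.
With the tool pointing down it reaches from about 0.4 to 0.9 m from the base axis. Payload 5.5 kg.
Tool frame: the origin (TCP) lies midway between the tips of the shut fingers; the grasp point (between the pads) lies manip.grip_depth behind it (manip.grip_depth is the distance from the TCP to the grasp point, in m); z points along the fingers, x is the direction in which the jaws open and shut, and the axes are right-handed (so a half turn about z gives the same grasp; the last joint's range is limited). The gripper opens to 85 mm and grips with 20 to 120 N. Pads are 22 mm wide; open, the fingers measure 114 mm over their backs; the gripper's body (76 mm by 85 mm) begins 54 mm behind the grasp point. The pads swing forward as they close: fully open they stand 13 mm farther back than shut.
Start: joints at [1.602, 0.501, -0.427, 1.55, 0.221, 1.138, -0.21], TCP at [0.149, -0.633, 0.231] pointing down, gripper open.
Joint ranges: [-2.88, 2.88], [-0.31, 2.03], [-1.54, 1.56], [0.2, 2.42], [-1.41, 4.55], [0.19, 2.02], [-2.57, 2.57]. Speed limits (rad/s): [2.57, 2.57, 3.14, 3.14, 3.14, 3.14, 3.14].

### API

Orientations are given as a unit quaternion [x, y, z, w].
In Python, from cell import manip, eyes, hand_in, nets gives the robot as it stands. The module is installed in compiled form; this text tells all that it offers.
- The arm moves only by the tool step_arm, never from a script. Its argument "rows" is one flat list of numbers, 5 for each row, row after row: the shift along the tool's x, y, z in mm, then the turn about the tool's z in degrees, then the gripper command: -1 is shut, 1 is fully open, values between are in proportion. A call has 1 to 12 rows; each row shifts and turns the pose as measured when the row begins, along the tool's axes as they then stand; what a row does not reach is not made up. A row lasts 1/10 s, in which the tool goes at most 50 mm and 8.59 degrees, less where a joint would pass 70% of its speed; a pose out of reach is approached as far as the arm can. A call with a gripper value outside its range is refused whole. The fingers move at their own pace and stop on an object; "force" is the grip in N (left out, the last holds). Time passes only in rows, so rows that do not move let the fingers close. It gives the time, the measured TCP pose, the force and the opening at its end, in the units of the state.
- manip.get_state(): the state, without advancing time (a new reading comes with each control period).
- eyes.grab_frame(name): name is "scene" or "top" or "wrist"; returns a dict with "img" (400x640x3 uint8, blue, green, red), "fx", "fy", "cx", "cy" (pixels), "dist" ([k1, k2, p1, p2, k3] as OpenCV has them; the pictures are not rectified), "view" (4x4, takes a point from world to camera coordinates). Camera axes: x right, y down, z forward; pixel columns grow to the right and rows downward; lengths in m; the calibration is good to about 2 mm. A picture is of the moment at which its call begins. There is no depth.
- hand_in(): hands the job in, once; it reports no verdict.
Trained networks look in a picture, given as the dict that the camera call returned (one of the last four; its "shot" number tells which), for a name from the list of things; names that differ only in an ending like _2 or _b are one class to them, and where a whole thing is asked for, a point or a joint stands for the part that bears it (a point fixed in the world has none). Each returns a list of dicts, best first, with "score" (0 to 1); they miss things now and then, are a little off and sometimes report something else, mostly with a low value. They report only what shows in the picture. A call takes as long as a camera call.
- nets.trace(picture, thing): "pixels" (400x640 bool, what is visible of it) and "box" ([centre column, centre row, width, height] in pixels, round what is visible of it).
The state is a dict: "t": time; "qpos": joint angles; "joint_velocities": joint speeds; "joint_torque": joint torques, N m; "ee_pos": TCP position; "tcp_rot": TCP orientation; "ft_force": force on the tool from outside, world axes, zero at the start; "wrist_torque": the same for the moment, N m; "grip_width": finger opening in m.
Only numpy, scipy, OpenCV 4.12 (cv2) and the standard library are available. Lean on these libraries where they do the work, as an engineer would, in place of code of your own. Each camera call takes 0.05 s, during which the arm holds its last target.

## Working session

There is one attempt and no reset: what is moved stays moved. The work goes in short steps, Python scripts to look and compute and a tool call to move; the robot and the scene stay as the last step left them, time stands still between calls to the robot, and variables do not carry over. Pictures are saved under pics/ and viewed, and the job is handed in when it is done.

Besides the shell and the picture viewer there is one more tool, called after "Emit:" in YAML: its name, and indented under it one key for each argument. step_arm: Moves the arm, as the interface text tells. Its arguments: {"type":"object","properties":{"rows":{"type":"array"},"force":{"type":"number"}},"required":["rows"]}

```bash
mkdir -p pics; cat > h.py <<'E'
from cell import manip, eyes, hand_in, nets
import numpy as np, cv2
def ray(f,u,v):
    K=np.array([[f['fx'],0,f['cx']],[0,f['fy'],f['cy']],[0,0,1]])
    p=cv2.undistortPoints(np.array([[[u,v]]],float),K,np.array(f['dist'],float))[0,0]
    V=np.array(f['view']);R=V[:3,:3];t=V[:3,3]
    return -R.T@t, R.T@np.array([p[0],p[1],1])
def atz(f,u,v,z):
    c,d=ray(f,u,v); return c+d*(z-c[2])/d[2]
def proj(f,P):
    K=np.array([[f['fx'],0,f['cx']],[0,f['fy'],f['cy']],[0,0,1]])
    V=np.array(f['view'])
    return cv2.projectPoints(np.array(P,float).reshape(-1,1,3),cv2.Rodrigues(V[:3,:3])[0],V[:3,3],K,np.array(f['dist'],float))[0][:,0]
E
python3 - <<'E'
from h import *
s=manip.get_state();print({k:np.round(v,3) for k,v in s.items()}, manip.grip_depth)
for n in ["scene","top","wrist"]:
    f=eyes.grab_frame(n);cv2.imwrite(f"pics/{n}0.png",f["img"])
    print(n,np.round(-np.array(f['view'])[:3,:3].T@np.array(f['view'])[:3,3],3))
    for th in ["front_tower","rear_tower","car","board"]:
        for d in nets.trace(f,th)[:2]: print(th,round(d['score'],2),np.round(d['box'],1))
E
```

```text
{'t': np.float64(0.0), 'qpos': array([ 1.602,  0.502, -0.427,  1.551,  0.221,  1.138, -0.21 ]), 'joint_velocities': array([-0.   , -0.003,  0.001, -0.   ,  0.   , -0.   , -0.002]), 'joint_torque': array([ 0.0000e+00, -5.6954e+01, -5.8160e+00, -2.8094e+01,  1.1000e-02,
        1.2000e-02, -0.0000e+00]), 'ee_pos': array([ 0.149, -0.632,  0.23 ]), 'tcp_rot': array([ 0.784, -0.621, -0.001, -0.001]), 'ft_force': array([-0.262,  0.07 , -0.287]), 'wrist_torque': array([-0.053, -0.004,  0.022]), 'grip_width': np.float64(0.086)} 0.0187
scene [1.279 0.225 0.862]
front_tower 0.65 [335.  236.   28.6  23.4]
front_tower 0.29 [317.8 213.6  93.9 121.6]
rear_tower 0.88 [297.4 172.5  53.4  43. ]
rear_tower 0.39 [190.8 167.7  11.7  29.6]
car 0.64 [319.5 211.7  94.8 121.9]
board 0.87 [314.9 234.  195.2 136.4]
top [ 0.38  -0.041  1.12 ]
front_tower 0.76 [295.5 163.5  27.3  21.8]
rear_tower 0.69 [361.7 236.2  53.4  53.2]
car 0.61 [328.8 200.4 121.8 117.8]
board 0.91 [321.3 202.2 174.6 135.9]
wrist [ 0.219 -0.616  0.373]
rear_tower 0.5 [198.8  19.2  30.7  38.5]
```

View pics/scene0.png

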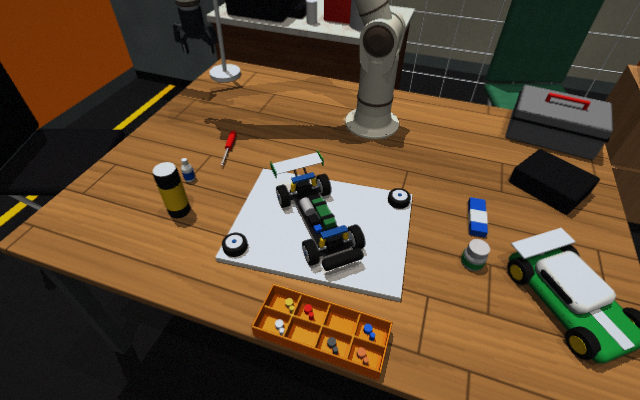

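View pics/top0.png

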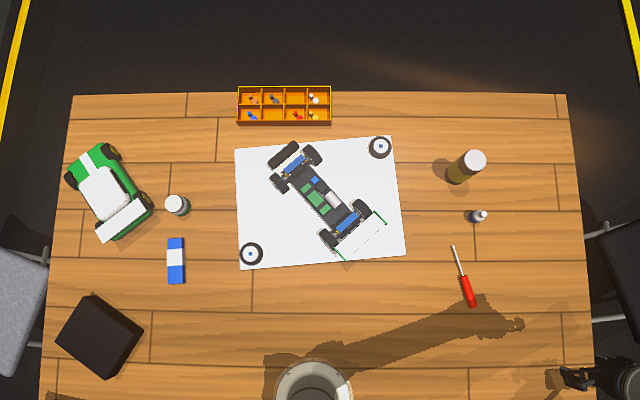

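```bash
python3 - <<'E'
import cv2
a=cv2.imread('pics/top0.png')[120:285,220:430];cv2.imwrite('pics/topc.png',cv2.resize(a,None,fx=3.6,fy=3.6,interpolation=cv2.INTER_CUBIC))
a=cv2.imread('pics/scene0.png')[140:310,210:420];cv2.imwrite('pics/scenec.png',cv2.resize(a,None,fx=3.5,fy=3.5,interpolation=cv2.INTER_CUBIC))
E
```

```text
(no output)
```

View pics/topc.png

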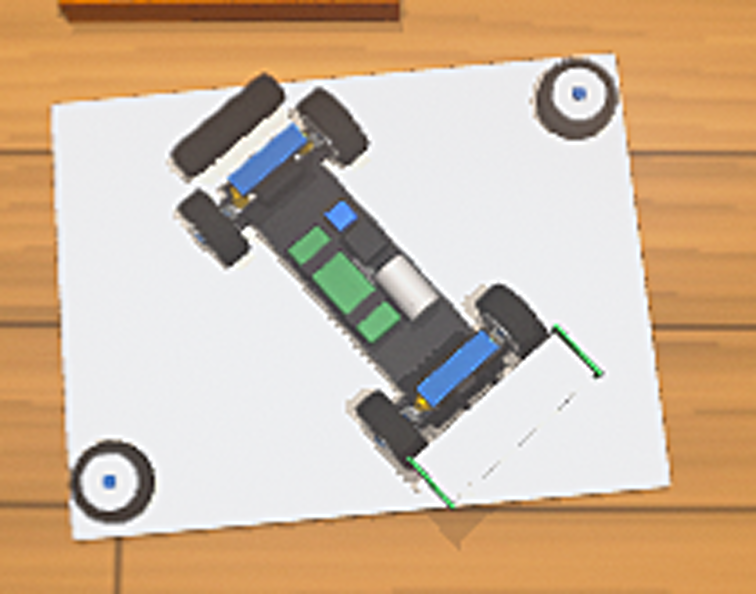

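View pics/scenec.png

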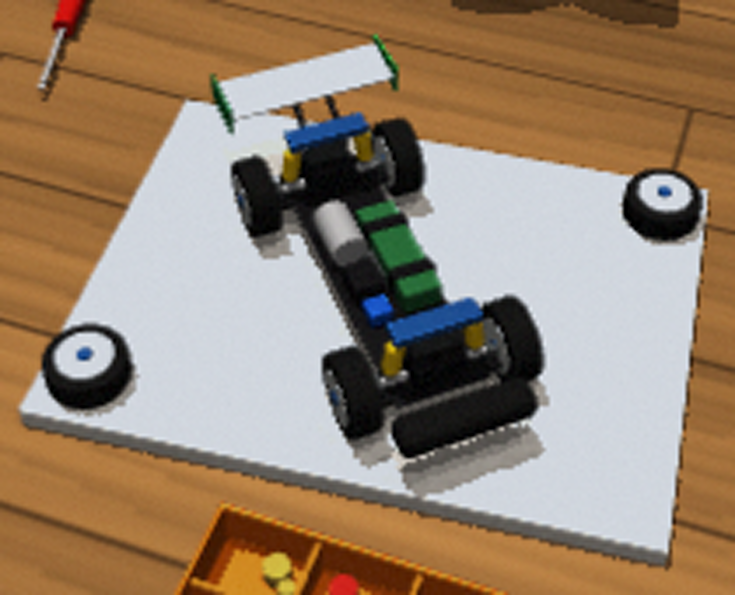

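```bash
cat > fit.py <<'E'
from h import *
from scipy.optimize import minimize
fs=[eyes.grab_frame("top"),eyes.grab_frame("scene")]
U=8
def boxpts(p,cx):
    x,y,yaw,z=p;c,s=np.cos(yaw),np.sin(yaw)
    P=np.array([[cx+a,b,d] for a in(-.01,.01) for b in(-.035,.035) for d in(0,-.008)])
    return np.c_[x+c*P[:,0]-s*P[:,1], y+s*P[:,0]+c*P[:,1], z+P[:,2]]
masks=[]
for f in fs:
    hsv=cv2.cvtColor(f['img'],cv2.COLOR_BGR2HSV)
    masks.append(((hsv[...,0]>100)&(hsv[...,0]<125)&(hsv[...,1]>110)&(hsv[...,2]>60)).astype(np.uint8))
def render(f,p,cx):
    q=cv2.convexHull(((proj(f,boxpts(p,cx))+.5)*U).astype(np.float32)).astype(np.int32)
    m=np.zeros((400*U,640*U),np.uint8);cv2.fillConvexPoly(m,q,1)
    return cv2.resize(m[:400*U,:].astype(np.float32),(640,400),interpolation=cv2.INTER_AREA)
def cost(p):
    tot=0
    for f,m in zip(fs,masks):
        for cx in(.1125,-.1125):
            r=render(f,p,cx); w=np.s_[120:290,220:430]
            # compare within dilated neighborhood
            n=cv2.dilate((r>0).astype(np.uint8),np.ones((9,9)))
            tot+=np.abs(r-m)[n>0].sum()
    return tot
P0=atz(fs[0],295,163.5,.11);P1=atz(fs[0],347,222,.11)
print(P0,P1,np.linalg.norm(P0-P1))
yaw=np.arctan2(P0[1]-P1[1],P0[0]-P1[0])
best=None
for z in(.098,.105,.112,.12):
    c=(P0+P1)/2
    r=minimize(cost,[c[0],c[1],yaw,z],method='Nelder-Mead',options=dict(initial_simplex=np.array([[c[0],c[1],yaw,z]]+[[c[0]+(i==0)*.006,c[1]+(i==1)*.006,yaw+(i==2)*.04,z+(i==3)*.006] for i in range(4)]),xatol=1e-4,fatol=.1,maxiter=120))
    print(np.round(r.x,4),r.fun)
    if best is None or r.fun<best.fun:best=r
p=best.x
F=np.array([p[0]+.1125*np.cos(p[2]),p[1]+.1125*np.sin(p[2]),p[3]]);print("front",F)
for f,n in zip(fs,("top","scene")):
    im=cv2.resize(f['img'],None,fx=4,fy=4,interpolation=cv2.INTER_CUBIC)
    for cx in(.1125,-.1125):
        q=cv2.convexHull(((proj(f,boxpts(p,cx))+.5)*4).astype(np.float32)).astype(np.int32);cv2.polylines(im,[q],True,(0,0,255),1)
    cv2.imwrite(f"pics/fit_{n}.png",im[500:1080,900:1640])
s=manip.get_state()
from scipy.spatial.transform import Rotation as R
r=R.from_quat(s['tcp_rot']);print(r.as_matrix().round(3));print("delta tool mm",1e3*r.inv().apply(F-s['ee_pos']))
E
python3 fit.py
```

```text
[0.67101596 0.05305219 0.11      ] [ 0.50254582 -0.09528703  0.11      ] 0.22446985281839213
[ 0.5873 -0.019   0.7336  0.1089] 171.203125
[ 0.5879 -0.0194  0.727   0.11  ] 172.375
[ 0.5883 -0.0198  0.7342  0.1096] 172.9375
[ 0.5879 -0.0194  0.734   0.1098] 170.78125
front [0.67140225 0.05594248 0.10983409]
[[ 0.23  -0.973  0.   ]
 [-0.973 -0.23  -0.   ]
 [ 0.    -0.    -1.   ]]
delta tool mm [-550.21761275 -666.26719265  121.49833916]
```

View pics/fit_top.png

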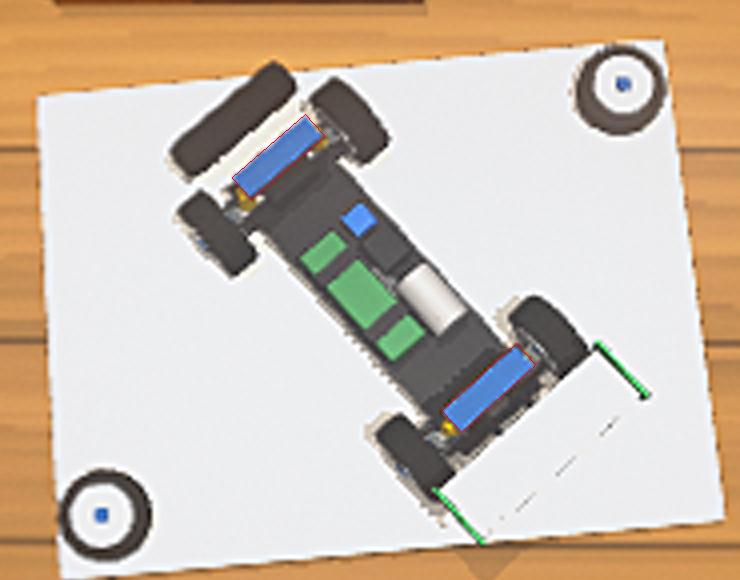

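View pics/fit_scene.png

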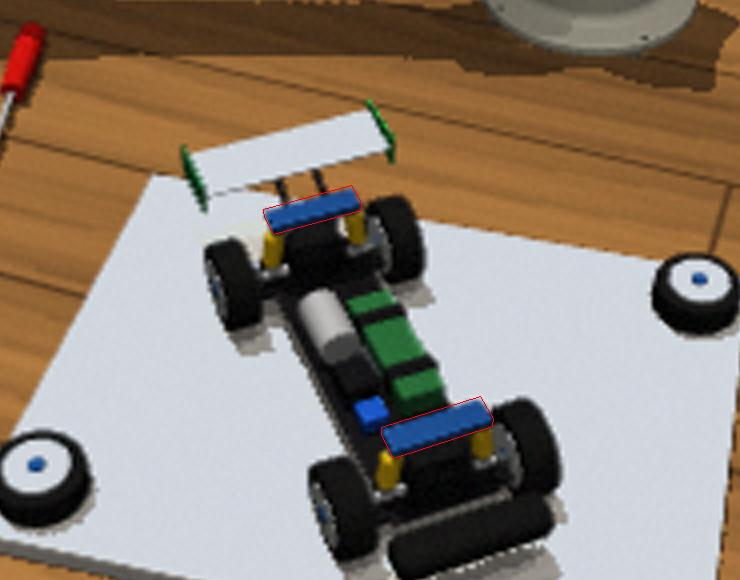

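Emit:
step_arm:
  rows: [0,0,-15,0,-1,-10,-12,-15,0,-1,-22,-27,0,0,-1,-22,-27,0,0,-1,-22,-27,0,0,-1,-22,-27,0,0,-1,-22,-27,0,0,-1,-22,-27,0,0,-1,-22,-27,0,0,-1,-22,-27,0,0,-1,-22,-27,0,0,-1,-22,-27,0,0,-1]
  force: 60

```text
t: 2.05
ee_pos: [0.3839, -0.3309, 0.2787]
tcp_rot: [0.783, -0.622, 0.009, 0.005]
ft_force: [0.3, 0.1, -0.5]
grip_width: 0.0002
```

Emit:
step_arm:
  rows: [-27,-32,0,-2.5,-1,-27,-32,0,-2.5,-1,-27,-32,0,0,-1,-27,-32,0,0,-1,-27,-32,0,0,-1,-27,-32,0,0,-1,-27,-32,0,0,-1,-27,-32,0,0,-1,-27,-32,0,0,-1,-27,-32,0,0,-1,-20,-24,0,0,-1,0,0,0,0,-1]

```text
t: 3.25
ee_pos: [0.6325, 0.0862, 0.2931]
tcp_rot: [0.815, -0.579, 0.021, 0.004]
ft_force: [-0.3, 0.7, 1.0]
grip_width: -0.0003
```

```bash
cat > d.py <<'E'
from h import *
from scipy.spatial.transform import Rotation as R
s=manip.get_state();r=R.from_quat(s['tcp_rot']);F=np.array([.6714,.0559,.1098])
print(s['t'],s['ee_pos'].round(4),s['ft_force'].round(2),s['wrist_torque'].round(3)); M=r.as_matrix();print(M.round(3)); print("delta",(1e3*M.T@(F-s['ee_pos'])).round(1))
print("turn deg",-np.degrees((.734-np.pi/2)-np.arctan2(M[1,0],M[0,0])), s['qpos'].round(2),s['grip_width'])
E
python3 d.py
```

```text
3.25 [0.6325 0.0862 0.2931] [-0.25  0.72  1.05] [ 0.079  0.057 -0.006]
[[ 0.328 -0.944  0.029]
 [-0.944 -0.328 -0.031]
 [ 0.039 -0.018 -0.999]]
delta [ 34.1 -23.6 185.2]
turn deg -22.91977739559501 [ 0.37  0.49 -0.8   1.53  0.4   1.27 -1.73] -0.0002865412992879988
```

Emit:
step_arm:
  rows: [0,0,0,-6,-1,0,0,0,-6,-1,0,0,0,-6,-1,0,0,0,-4,-1,0,0,0,0,-1]

```text
t: 3.75
ee_pos: [0.6296, 0.0904, 0.3004]
tcp_rot: [0.914, -0.404, 0.023, 0.009]
ft_force: [0.1, -0.1, -0.3]
grip_width: 0.0001
```

```bash
python3 d.py
```

```text
3.75 [0.6296 0.0904 0.3004] [ 0.05 -0.14 -0.29] [0.05  0.083 0.037]
[[ 0.672 -0.739  0.035]
 [-0.739 -0.673 -0.034]
 [ 0.049 -0.003 -0.999]]
delta [ 44.2  -7.2 193. ]
turn deg 0.2554737205045218 [ 0.41  0.51 -0.89  1.52  0.45  1.29 -1.37] 0.00014683032545406856
```

Emit:
step_arm:
  rows: [11,-2,5,0,-1,11,-2,5,0,-1,11,-2,15,0,-1,11,-1,20,0,-1,0,0,25,0,-1,0,0,25,0,-1,0,0,25,0,-1,0,0,15,0,-1,0,0,0,0,-1,0,0,0,0,-1]

```text
t: 4.75
ee_pos: [0.6727, 0.0466, 0.1525]
tcp_rot: [0.911, -0.411, 0.021, 0.012]
ft_force: [1.1, 0.2, 1.0]
grip_width: 0.0
```

```bash
python3 d.py
```

```text
4.75 [0.6727 0.0466 0.1525] [1.15 0.17 1.03] [-0.011  0.067  0.003]
[[ 0.662 -0.749  0.028]
 [-0.748 -0.662 -0.039]
 [ 0.048  0.005 -0.999]]
delta [-9.9 -5.4 42.2]
turn deg -0.5751649796066647 [ 0.39  0.7  -0.78  1.57  0.59  1.09 -1.39] 3.084343268600897e-05
```

Emit:
step_arm:
  rows: [-5,-3,5,0,-1,-5,-3,5,0,-1,0,0,6,0,-1,0,0,6,0,-1,0,0,0,0,-1,0,0,0,0,-1]

```text
t: 5.35
ee_pos: [0.6735, 0.0598, 0.1322]
tcp_rot: [0.912, -0.41, 0.024, 0.01]
ft_force: [-0.8, 0.6, 0.2]
grip_width: 0.0002
```

```bash
python3 d.py; python3 - <<'E'
from h import *
for n,(r,c) in dict(top=(100,240),scene=(160,270)).items():
    f=eyes.grab_frame(n);cv2.imwrite(f"pics/{n}1.png",cv2.resize(f["img"][r:r+120,c:c+130],None,fx=4.5,fy=4.5,interpolation=cv2.INTER_CUBIC))
E
```

```text
5.35 [0.6735 0.0598 0.1322] [-0.76  0.59  0.23] [-0.03   0.019  0.032]
[[ 0.662 -0.749  0.035]
 [-0.748 -0.663 -0.038]
 [ 0.052 -0.001 -0.999]]
delta [ 0.4  4.1 22.5]
turn deg -0.5210029674156077 [ 0.36  0.72 -0.77  1.58  0.61  1.05 -1.43] 0.00020938943488361315
```

View pics/scene1.png

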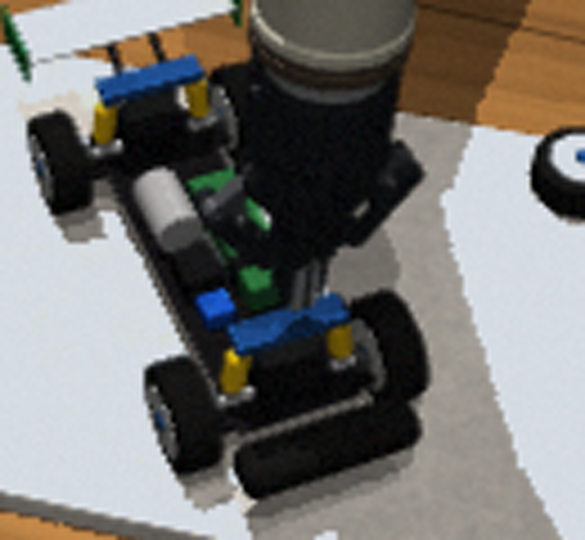

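```bash
python3 - <<'E'
from h import *
f=eyes.grab_frame("scene");s=manip.get_state()
F=np.array([.6714,.0559,.1098])
p=proj(f,[s['ee_pos'],F]);print(p,(p-[270,160])*4.5)
f=eyes.grab_frame("wrist");cv2.imwrite("pics/w1.png",f['img']);print(proj(f,[s['ee_pos'],F]))
E
```

```text
[[335.35344616 225.51620002]
 [333.89935565 230.28349191]] [[294.09050774 294.82290008]
 [287.54710045 316.27571358]]
[[326.91337934 257.41196588]
 [326.99360036 245.54972321]]
```

View pics/w1.png

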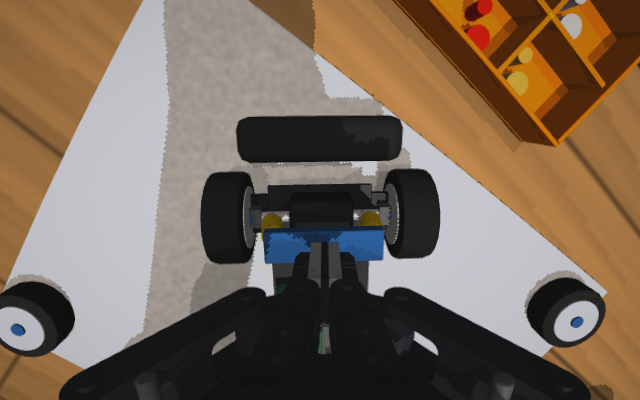

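Emit:
step_arm:
  rows: [0,3,4,0,-1,0,0,5,0,-1,0,0,4,0,-1,0,0,3,0,-1,0,0,0,0,-1,0,0,0,0,-1]

```text
t: 6.15
ee_pos: [0.6716, 0.056, 0.1147]
tcp_rot: [0.911, -0.411, 0.024, 0.01]
ft_force: [0.7, -0.3, 0.7]
grip_width: 0.0002
```

```bash
python3 d.py
```

```text
6.15 [0.6716 0.056  0.1147] [ 0.68 -0.27  0.71] [ 0.027  0.047 -0.001]
[[ 0.661 -0.749  0.035]
 [-0.748 -0.662 -0.038]
 [ 0.052 -0.    -0.999]]
delta [-0.3  0.2  4.9]
turn deg -0.5942203272986138 [ 0.36  0.74 -0.75  1.6   0.63  1.03 -1.44] 0.00020939645084072712
```

Emit:
step_arm:
  rows: [0,0,2,0,-1,0,0,2,0,-1,0,0,2,0,-1,0,0,2,0,-1,0,0,0,0,-1]

```text
t: 6.65
ee_pos: [0.6723, 0.0561, 0.1069]
tcp_rot: [0.911, -0.411, 0.024, 0.01]
ft_force: [-0.1, -1.2, 0.5]
grip_width: -0.0001
```

```bash
python3 d.py
```

```text
6.65 [0.6723 0.0561 0.1069] [-0.13 -1.21  0.53] [-0.042  0.184 -0.063]
[[ 0.661 -0.749  0.036]
 [-0.748 -0.662 -0.038]
 [ 0.052 -0.001 -0.999]]
delta [-0.3  0.8 -3. ]
turn deg -0.5865300799018586 [ 0.36  0.75 -0.75  1.6   0.63  1.01 -1.44] -0.00010053628705747195
```

Emit:
step_arm:
  rows: [0,0,2,0,-1,0,0,2,0,-1,0,0,0,0,-1]

```text
t: 6.95
ee_pos: [0.6724, 0.0562, 0.1033]
tcp_rot: [0.911, -0.411, 0.024, 0.01]
ft_force: [-1.6, -0.1, 3.9]
grip_width: 0.0001
```

```bash
python3 d.py; python3 - <<'E'
from h import *
for n in ("scene","wrist"):
    f=eyes.grab_frame(n);cv2.imwrite(f"pics/{n}2.png",cv2.resize(f["img"][160:280,270:400],None,fx=4.5,fy=4.5,interpolation=cv2.INTER_CUBIC) if n=="scene" else f["img"])
fz=[]
for i in range(8):
    eyes.grab_frame("top"); s=manip.get_state(); fz.append(s['ft_force'].round(2).tolist())
print(np.mean(fz,0),fz)
E
```

```text
6.95 [0.6724 0.0562 0.1033] [-1.62 -0.08  3.93] [-0.035  0.32   0.   ]
[[ 0.661 -0.749  0.036]
 [-0.748 -0.662 -0.039]
 [ 0.052 -0.001 -0.999]]
delta [-0.1  0.9 -6.5]
turn deg -0.5734164591128887 [ 0.36  0.75 -0.75  1.6   0.64  1.01 -1.45] 0.00011402195599052497
[-1.55375 -0.35     3.36375] [[-2.06, -0.67, 2.16], [-1.36, 0.58, 3.03], [-1.62, -0.94, 3.65], [-1.57, -0.04, 4.49], [-2.67, -0.61, 4.18], [-1.49, 0.04, 3.49], [-0.53, -1.09, 3.18], [-1.13, -0.07, 2.73]]
```

View pics/scene2.png

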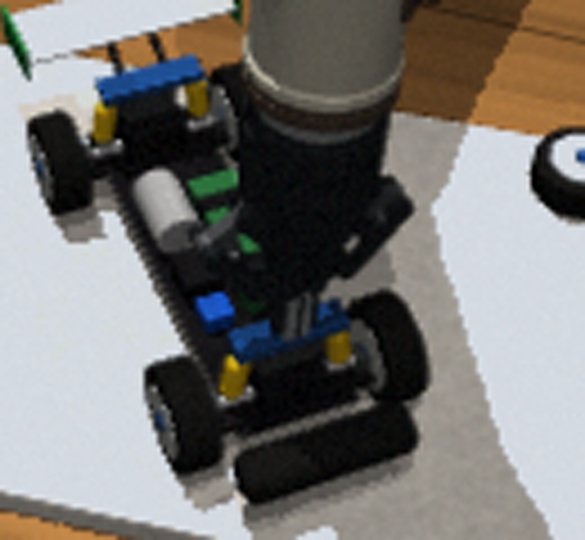

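View pics/wrist2.png

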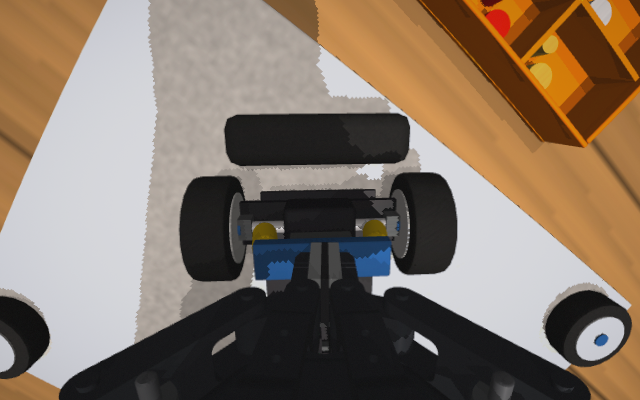

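Emit:
step_arm:
  rows: [0,0,2,0,-1,0,0,2,0,-1,0,0,1.5,0,-1,0,0,0,0,-1]

```text
t: 7.85
ee_pos: [0.6724, 0.0561, 0.0981]
tcp_rot: [0.911, -0.411, 0.024, 0.01]
ft_force: [-2.0, -0.1, 5.4]
grip_width: -0.0001
```

```bash
python3 d.py; python3 - <<'E'
from h import *
fz=[];z=[]
for i in range(8):
    eyes.grab_frame("top"); s=manip.get_state(); fz.append(s['ft_force']);z.append(s['ee_pos'][2])
print(np.mean(fz,0),np.std(fz,0),np.round(z,4))
f=eyes.grab_frame("scene");cv2.imwrite(f"pics/scene3.png",cv2.resize(f["img"][160:280,270:400],None,fx=4.5,fy=4.5,interpolation=cv2.INTER_CUBIC))
E
```

```text
7.85 [0.6724 0.0561 0.0981] [-2.03 -0.08  5.45] [-0.084  0.579 -0.084]
[[ 0.661 -0.749  0.035]
 [-0.748 -0.662 -0.039]
 [ 0.053 -0.001 -0.999]]
delta [  0.1   0.8 -11.7]
turn deg -0.5721158963452567 [ 0.35  0.76 -0.74  1.61  0.64  1.   -1.45] -0.00014491804344630082
[-2.53820757 -0.49539821  5.94991583] [0.30419747 0.50601255 0.25517937] [0.0982 0.0983 0.0983 0.0983 0.0983 0.0983 0.0983 0.0983]
```

View pics/scene3.png

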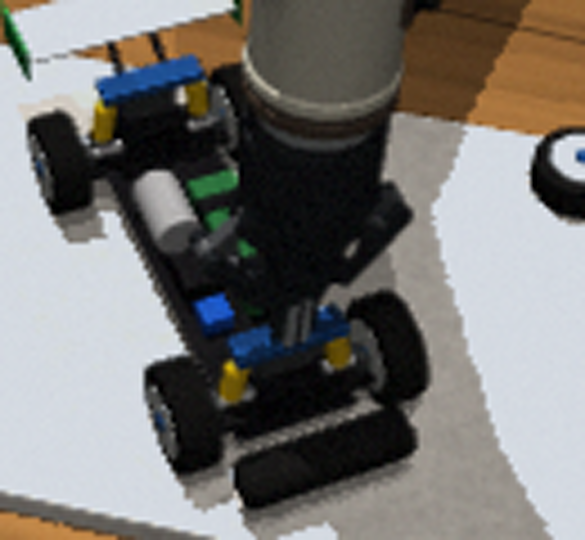

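Emit:
step_arm:
  rows: [0,0,0,0,-1,0,0,0,0,-1,0,0,0,0,-1,0,0,0,0,-1,0,0,0,0,-1,0,0,0,0,-1,0,0,0,0,-1,0,0,0,0,-1,0,0,0,0,-1,0,0,0,0,-1,0,0,0,0,-1]

```text
t: 9.4
ee_pos: [0.6724, 0.0561, 0.0994]
tcp_rot: [0.911, -0.411, 0.025, 0.011]
ft_force: [-2.0, -1.0, 4.9]
grip_width: -0.0001
```

```bash
python3 d.py
```

```text
9.4 [0.6724 0.0561 0.0994] [-1.95 -1.    4.93] [-0.088  0.579  0.017]
[[ 0.661 -0.749  0.036]
 [-0.748 -0.662 -0.04 ]
 [ 0.054 -0.    -0.999]]
delta [  0.    0.9 -10.4]
turn deg -0.5726805279952653 [ 0.35  0.76 -0.74  1.61  0.64  1.   -1.45] -9.200599436091206e-05
```

Emit:
step_arm:
  rows: [0,0,-3,0,-1,0,0,-4,0,-1,0,0,-5,0,-1,0,0,-8,0,-1,0,0,-15,0,-1,0,0,-25,0,-1,0,0,-30,0,-1,0,0,-30,0,-1,0,0,-20,0,-1,0,0,0,0,-1,0,0,0,0,-1]

```text
t: 10.5
ee_pos: [0.6676, 0.0627, 0.2494]
tcp_rot: [0.912, -0.41, 0.026, 0.01]
ft_force: [-0.1, 0.6, -0.1]
grip_width: 0.0002
```

```bash
python3 d.py; python3 fit.py
```

```text
10.5 [0.6676 0.0627 0.2494] [-0.05  0.56 -0.1 ] [0.087 0.014 0.012]
[[ 0.662 -0.748  0.039]
 [-0.747 -0.663 -0.038]
 [ 0.055 -0.004 -0.998]]
delta [ -0.    2.2 139.8]
turn deg -0.5155939096306211 [ 0.4   0.6  -0.84  1.5   0.51  1.23 -1.36] 0.0002075836173153011
[0.67101596 0.05305219 0.11      ] [ 0.50254582 -0.09528703  0.11      ] 0.22446985281839213
[ 0.5836 -0.0216  0.7406  0.1039] 473.1875
[ 0.5861 -0.0198  0.73    0.1066] 475.9375
[ 0.5871 -0.0199  0.7397  0.1079] 478.4375
[ 0.5914 -0.0182  0.731   0.1142] 486.046875
front [0.6666709  0.0543515  0.10393326]
[[ 0.662 -0.748  0.038]
 [-0.747 -0.663 -0.038]
 [ 0.054 -0.003 -0.999]]
delta tool mm [ -1.96728954   6.50054112 144.69101258]
```

Emit:
step_arm:
  rows: [-25,0,-3,0,-1,-25,0,-3,0,-1,-25,0,-3,0,-1,-25,0,-3,0,-1,-25,0,-3,0,-1,-25,0,0,0,-1,-25,0,0,0,-1,-25,0,0,0,-1,-25,0,0,0,-1,-15,0,0,0,-1,0,0,0,0,-1,0,0,0,0,-1]

```text
t: 11.8
ee_pos: [0.4961, 0.2421, 0.2358]
tcp_rot: [0.911, -0.412, 0.015, 0.018]
ft_force: [-0.4, -0.6, 0.4]
grip_width: -0.0001
```

```bash
python3 fit.py; python3 - <<'E'
from h import *
f=eyes.grab_frame("scene");g=eyes.grab_frame("top")
cv2.imwrite("pics/end_s.png",f["img"])
cv2.imwrite("pics/end_t.png",g["img"])
E
```

```text
[0.67101596 0.05305219 0.11      ] [ 0.50254582 -0.09528703  0.11      ] 0.22446985281839213
[ 0.5881 -0.0196  0.7355  0.1094] 170.4375
[ 0.5879 -0.0194  0.7276  0.1099] 171.359375
[ 0.5878 -0.0192  0.7328  0.1095] 167.859375
[ 0.5878 -0.0194  0.7291  0.1092] 169.90625
front [0.6714567  0.05604412 0.10949069]
[[ 0.659 -0.752  0.013]
 [-0.751 -0.659 -0.044]
 [ 0.042  0.019 -0.999]]
delta tool mm [249.44174304 -11.54622382 136.88136813]
```

View pics/end_s.png

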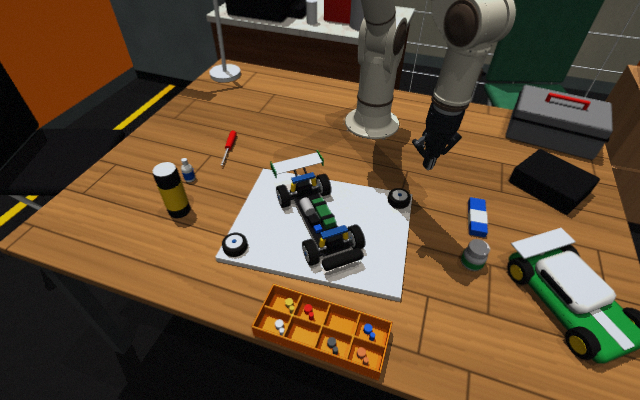

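View pics/end_t.png

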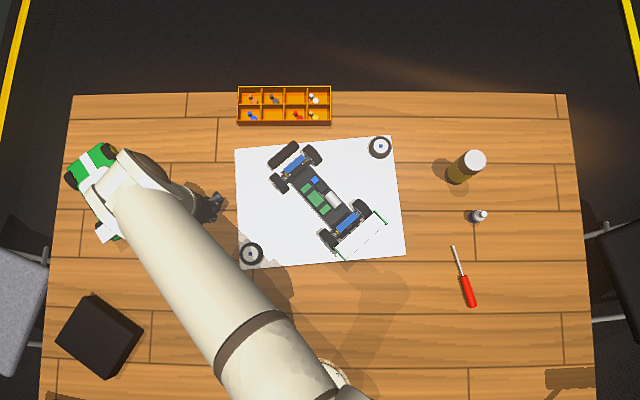

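View pics/fit_scene.png

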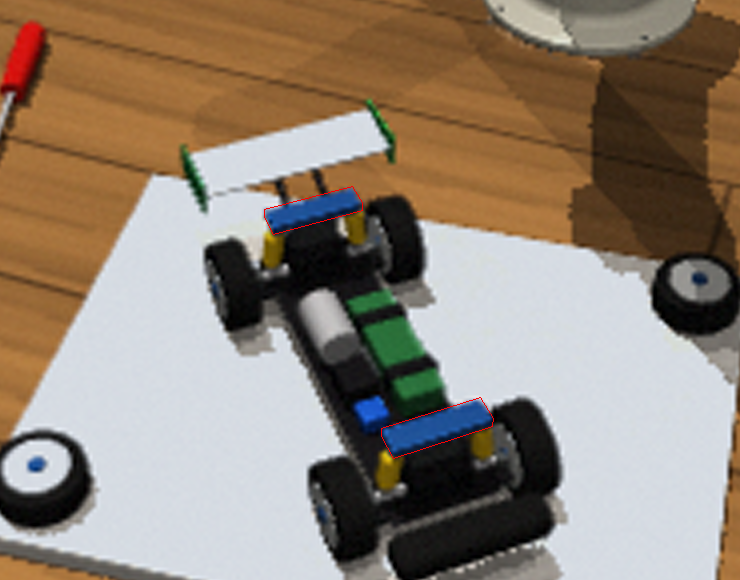

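Car and bystanders are where they were (brace fit unchanged to under 1 mm), and the arm is clear.

```bash
python3 -c "
from h import *
print(hand_in())"
```

```text
the job is handed in; nothing more can be done
None
```

I pressed the front shock tower with the shut fingertips, about 9 to 10 mm down. I held it for well over a second, let it spring back, moved the arm clear and handed the job in after about 12 s.

- **Force and depth:** The upward force on the tool was 4.9 to 6 N while I held it, with the tool 9 to 10 mm below the height where contact began. I worked the depth out from tool height and force, because the suspension joint could not be read directly. The tool crept up about 1 mm during the hold, so the sinking eased slightly towards the end.
- **After release:** Fitting both blue braces in the pictures again put the front one within 0.5 mm of its first position and height. The car had neither shifted nor stayed down.
- **Surroundings:** The scene picture shows every bystander where it was at the start. The gripper ended clear of everything.
- **Failed or disagreeing checks:**
  - The first fit after release failed because the arm hid the car. I moved the arm aside and repeated it, with the result above.
  - Contact began about 1.5 mm lower than the pictures put the brace top, within the camera's 2 mm accuracy.
  - The tool was tilted about 3° throughout, so one fingertip sat slightly lower. A sideways force of about 2 N showed during the press, and the car did not move.

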